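# Refasten the pen carousel's foot with an adjustable wrench

### The arm

A 6-joint arm with a two-finger parallel gripper is mounted at the origin on the work surface. World frame = base frame: x ahead of the robot, y to its left, z up, the work surface at z = 0. Lengths are in m, angles in rad, forces in N, time in s.
With the tool pointing down it reaches from about 0.35 to 0.775 m from the base axis. Payload 7.3 kg.
Tool frame: the origin (TCP) lies at the very end of the fingers, on their centre line; the grasp point (between the pads) lies 19 mm behind it (robot.pinch_z is the distance from the TCP to the grasp point, in m); z points along the fingers, y is the line along which they close (so a half turn about z gives the same grasp; the last joint's range is limited). The gripper opens to 92 mm and grips with 3 to 60 N. Pads are 19 mm wide; open, the fingers measure 130 mm over their backs; the gripper's body (75 mm by 190 mm) begins 47 mm behind the grasp point.
Start: joints at [1.043, 0.342, 1.524, -0, 1.275, -0.146], TCP at [0.196, 0.487, 0.227] pointing down, gripper open.
Joint ranges: [-2.53, 2.53], [-0.77, 2.02], [0.04, 2.7], [-1, 4.14], [0.28, 2.66], [-3.11, 3.11]. Speed limits (rad/s): [2.57, 2.57, 3.14, 3.14, 3.14, 3.14].

### API

Orientations are given as [roll, pitch, yaw] about the fixed x, y, z axes, in that order (R = Rz(yaw) Ry(pitch) Rx(roll)).
In Python, from cell import robot gives the robot as it stands.
- The arm moves only by the tool move_arm, never from a script. Its argument "motion" is a list of rows, each a list of 6 numbers: the shift along the tool's x, y, z in units of 0.1 m (1.0 is 0.1 m), then the turn, a rotation vector about the tool's x, y, z in units of pi rad (1.0 is pi rad). In form: [[dx, dy, dz, rx, ry, rz], ...]. A call has 1 to 12 rows; each row is the pose to reach, as a shift and turn from the pose commanded when the call began, along the tool's axes at that moment, turning the shorter way round; what a row does not reach only later rows make up. A row lasts 1/8 s, in which the tool goes at most 62.5 mm and 10.7 degrees, less where a joint would pass 70% of its speed; a pose out of reach is approached as far as the arm can. A call with a number of a shift or a turn outside -1 to 1 is refused whole. A call with a gripper value outside its range is refused whole. "fingers" is the opening, from -1 (shut) to 1 (fully open), set as the call begins (left out, the last holds). The fingers move at their own pace and stop on an object; "newtons" is the grip in N (left out, the last holds). Time passes only in rows, so rows that repeat a pose let the fingers close. It gives the time, the measured TCP pose, the force, the opening and the grip force at its end, in the units of the state.
- robot.observe(): the state, without advancing time (a new reading comes with each control period).
- robot.read_camera(name): name is "scene" or "top" or "wrist"; returns a dict with "image" (480x640x3 uint8, red, green, blue), "range_z" (480x640 float32, m along the optical axis (not along the pixel's ray), 0 where there is no reading), "vfov" (degrees; the focal length in pixels is half the picture's height over the tangent of half this angle, whatever the lens; pixels are square), "cx", "cy" (the principal point, pixels), "k1" (the pictures are not rectified: a ray, as slopes to the right and down, at radius r is drawn at 1 + k1 r^2 times it, then the intrinsics apply), "extrinsics" (4x4, takes a point from camera to world coordinates); the wrist camera has in their place "hand_eye" (4x4, takes a point from camera to tool coordinates, whose origin is the TCP and whose axes are the flange's). Camera axes: x right, y up, looking along -z (the intrinsics and any distortion apply to the point x, -y, -z); pixel columns grow to the right and rows downward; lengths in m; the calibration is good to about 2 mm. A picture is of the moment at which its call begins: read the wrist's pose just before it.
- robot.hand_in(): hands the job in; it is judged then, once.
The state is a dict: "time": time; "qpos": joint angles; "qvel": joint speeds; "joint_efforts": joint torques, N m; "tool_pos": TCP position; "tool_rot": TCP orientation; "contact_force": force on the tool from outside, world axes, zero at the start; "torque": the same for the moment, N m; "opening": finger opening in m; "grip_force": force on a finger pad.
Only numpy, scipy, OpenCV 4.12 (cv2) and the standard library are available. Lean on these libraries where they do the work, as an engineer would, in place of code of your own. Each camera call takes 0.05 s, during which the arm holds its last target. There are 200 camera calls.

### The job

The foot of the pen carousel has worked loose from the shop counter: take the adjustable wrench, put it flat around the steel hex nut on the foot and roll its worm until the jaws just fit the nut. Then, with the wrench and never the fingers on the nut, turn the nut clockwise until its red mark lines up with the white line on the foot. Leave the wrench sitting snug on the nut, and the other things on the counter where they stand.

Things in the scene. Friction and masses are not known exactly. Their poses are not given: they have to be found in the camera images.
- wrench: Adjustable wrench lying flat, 190 mm long, 16 mm thick, about 0.5 kg. Origin: on its underside, at the middle of a nut that the jaws fit. x points out of the open mouth, away from the handle; z up. Handle straight, 24 mm wide, x from -172 to -66 mm, red from -158 to -100. Head x -66 to -21 mm, y -41 to +31 mm, throat wall at x = -21. It balances at about x = -55, so it rests stably on the foot.
- mouth (a point): Same point as the wrench's origin (underside, middle of a gripped nut). Fixed jaw: inner face at y = +15 mm of the wrench's frame, parallel to x, x from -21 to +18 mm, outer side at y = +31. Movable jaw: inner face at y = 15 mm minus the gap, x from -19 to +17 mm, 14 mm wide. Both 16 mm high.
- worm_crest (a point): Middle of the crest of the worm, in the wrench's frame x = -44, y = -2, z = +25 mm. The worm is a knurled brass roller, 24 mm in diameter and 24 mm long, axis parallel to the wrench's y, crest 9 mm proud of the head (16 mm high; a rack strip at x -30 to -22 mm is 19 mm high).
- worm (a joint): Turn of the worm in rad, 0 at gap 42 mm, growing as the jaws close, 2 mm per rad; range -0.3 to 7.6, starts at 0 to 2.5. Press a fingertip on its crest (5 to 15 N) and drag along the wrench's length: crest towards the jaws closes them, towards the handle opens. Rolling takes about 3 N at the crest. It stays where left, and stalls when the jaws grip the nut, at about 6.0.
- jaw (a joint): Movable jaw of the wrench, sliding along the wrench's y and driven by the worm. Value in m: how far it has closed; gap = 42 mm minus the value. The jaws fit the nut (gap 30 mm) at 0.012.
- grip_end (a point): Point on the wrench's handle 140 mm from the mouth point, at mid-height (8 mm over the underside), in the red grip: a good place to hold it for turning.
- foot: Fixed round blue foot of the carousel, disc 180 mm in diameter, 10 mm thick, on the counter. Origin: centre of its underside. A white radial line on its top runs along its +x, 49 to 87 mm from the centre.
- nut: Steel hex nut in the middle of the foot, 30 mm across flats (34.6 across corners), 18 mm high, standing on the foot's top (10 mm above the counter). A dark stud end stands 3 mm out of it. Origin: centre of its underside. z up; corners lie on its +x and -x axis, so one pair of flats faces +y and -y (and every 60 degrees). A red mark on its top lies towards its +x corner and runs down that edge.
- nut_turn (a joint): Turn of the nut in rad, growing clockwise seen from above; 0 where the red mark meets the white line. Starts between -1.2 and -0.75 and can go to +0.5. Stays where it is left; takes about 0.2 N m to turn. Nut's yaw = foot's yaw minus this value.
- pen_cup: Bystander: blue cup with pens, 72 mm in diameter, about 135 mm high with the pens. Origin: centre of its underside.
- marker_box: Bystander: white box of neon markers, 70 x 100 x 85 mm. Origin: centre of its underside.
- tape_dispenser: Bystander: black tape dispenser with an orange core, 55 x 140 x 80 mm. Origin: centre of its underside.
Not all that is in view belongs to the job. Of the things like the wrench, leave any that is pink or purple; of the rest the smaller one is meant.

How it is judged:
On the way, in this order (a step that is already met when the one before it is completed fails the run):
1. the wrench sits flat around the nut with its jaws closed to a gap under 32 mm, the nut not yet turned (nut_turn below -0.5) (value of joint jaw above 0.01 m and horizontal distance between mouth and nut below 0.01 m and z of mouth in the frame of nut below 0.006 m and angle between wrench's own z axis and vertical below 0.12 rad and value of joint nut_turn below -0.5 rad), for 0.2 s.
2. with the wrench still fitted, the nut's red mark is within 0.15 rad of the white line (value of joint jaw above 0.01 m and horizontal distance between mouth and nut below 0.01 m and z of mouth in the frame of nut below 0.006 m and angle between wrench's own z axis and vertical below 0.12 rad and value of joint nut_turn between -0.15 and 0.15 rad), for 0.2 s.
At the end, for the whole second after the job is handed in: The nut's red mark is within 0.15 rad of the foot's white line; the wrench lies at rest and flat (tilt under 0.12 rad, underside within 6 mm of the foot's top) on the nut, its mouth point within 10 mm of the nut's axis, the jaws closed to a gap under 32 mm (all of step 2 and linear speed of wrench below 0.01 m/s); the robot touches nothing.
It fails at once if the fingers press on the nut itself (over 5 N) (contact force between the fingers and nut above 5 N).
It fails at once if the pen cup is moved by over 30 mm or tipped (distance of pen_cup from where it was at the start of the episode above 0.03 m or angle between pen_cup's own z axis and vertical above 0.35 rad).
It fails at once if the marker box is moved by over 30 mm or tipped (distance of marker_box from where it was at the start of the episode above 0.03 m or angle between marker_box's own z axis and vertical above 0.35 rad).
It fails at once if the tape dispenser is moved by over 30 mm or tipped (distance of tape_dispenser from where it was at the start of the episode above 0.03 m or angle between tape_dispenser's own z axis and vertical above 0.35 rad).
It also fails if it takes over 72 s, if anything falls off the work surface, if the arm or the gripper's body presses on something with over 40 N, if the wrist force passes 120 N, or if a joint passes its speed limit or range.

## Working session

There is one attempt and no reset: what is moved stays moved. The work goes in short steps, Python scripts to look and compute and a tool call to move; the robot and the scene stay as the last step left them, time stands still between calls to the robot, and variables do not carry over. Pictures are saved under pics/ and viewed, at most 10 in all, crops included, and the job is handed in when it is done.

Besides the shell and the picture viewer there is one more tool, called after ">>>" by a JSON object that holds its "method" and its "body". move_arm: Moves the arm, as the interface text tells. Shifts and turns lie within -1 to 1; 1 stands for 0.1 m of shift or pi rad of turn. Its arguments: {"type":"object","properties":{"motion":{"type":"array"},"fingers":{"type":"number"},"newtons":{"type":"number"}},"required":["motion"]}

```bash
ls; mkdir -p pics; cat > h.py <<'E'
import numpy as np, cv2
from scipy.spatial.transform import Rotation as R
from cell import robot
def cam(n):
    o=robot.observe(); c=robot.read_camera(n)
    if n=="wrist":
        T=np.eye(4);T[:3,:3]=rot(o);T[:3,3]=o["tool_pos"]
        c["extrinsics"]=T@np.array(c["hand_eye"])
    c["f"]=240/np.tan(np.radians(c["vfov"])/2); return c
def rot(o): 
    return R.from_euler("xyz",o["tool_rot"]).as_matrix()
def rays(c,uv):
    uv=np.atleast_2d(np.float64(uv)); K=np.array([[c["f"],0,c["cx"]],[0,c["f"],c["cy"]],[0,0,1]])
    s=cv2.undistortPoints(uv[:,None],K,np.array([c["k1"],0,0,0,0.]))[:,0]
    return np.c_[s[:,0],-s[:,1],-np.ones(len(s))]
def onplane(c,uv,z):
    E=np.array(c["extrinsics"]); d=rays(c,uv)@E[:3,:3].T; o=E[:3,3]
    return o+d*((z-o[2])/d[:,2])[:,None]
def bydepth(c,uv):
    uv=np.atleast_2d(uv); E=np.array(c["extrinsics"]); p=rays(c,uv)
    z=np.array([c["range_z"][int(round(v)),int(round(u))] for u,v in uv])
    return (p*z[:,None])@E[:3,:3].T+E[:3,3]
def save(c,n): cv2.imwrite("pics/"+n,c["image"][:,:,::-1])
E
python3 - <<'E'
from h import *
print(robot.observe())
for n in ["top","scene"]:
    c=cam(n); save(c,n+"0.png"); print(n,c["f"],c["cx"],c["cy"],c["k1"],np.round(c["extrinsics"],3))
    np.savez("pics/"+n+"0.npz",**c)
E
```

```text
pics
{'time': 0.0, 'qpos': array([ 1.04297273e+00,  3.42748963e-01,  1.52501509e+00, -1.55957446e-05,
        1.27538202e+00, -1.46019103e-01]), 'qvel': array([ 0.00066123, -0.00160379,  0.00069101, -0.00195517,  0.00164145,
        0.00049787]), 'joint_efforts': array([-3.94507069e-04, -4.31224322e+01, -2.44219369e+01,  7.18078902e-02,
        5.58430958e-02, -1.11253182e-04]), 'tool_pos': array([0.19540114, 0.48684845, 0.22603201]), 'tool_rot': array([-3.14005359e+00, -2.11270150e-04,  2.75979255e+00]), 'contact_force': array([-0.12169141, -0.20596695,  1.26758352]), 'torque': array([ 0.03877175, -0.02957806,  0.02120316]), 'grip_force': 0.0, 'opening': 0.0917820384267354}
top 593.4283242344317 310.2460321252963 249.45718653624505 -0.0004970318070490274 [[-0.016  0.991 -0.13   0.357]
 [-1.    -0.014  0.021  0.063]
 [ 0.019  0.13   0.991  1.32 ]
 [ 0.     0.     0.     1.   ]]
scene 443.09727734573795 319.5783381621207 238.00453785536126 0.025337267036383854 [[ 0.334 -0.828  0.45   0.974]
 [ 0.943  0.291 -0.165 -0.113]
 [ 0.006  0.479  0.878  0.871]
 [ 0.     0.     0.     1.   ]]
```

View pics/top0.png

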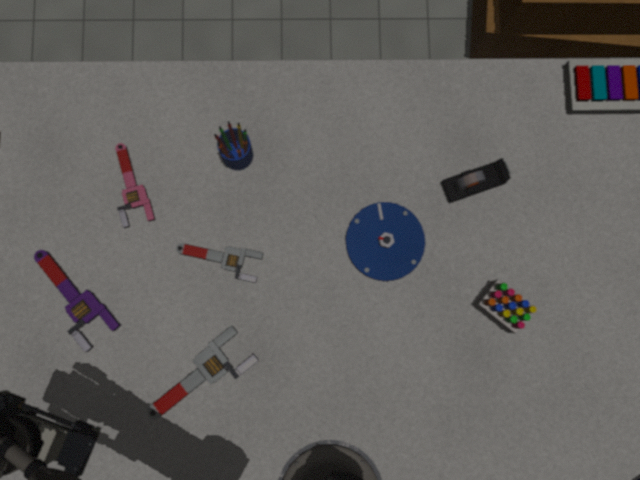

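View pics/scene0.png

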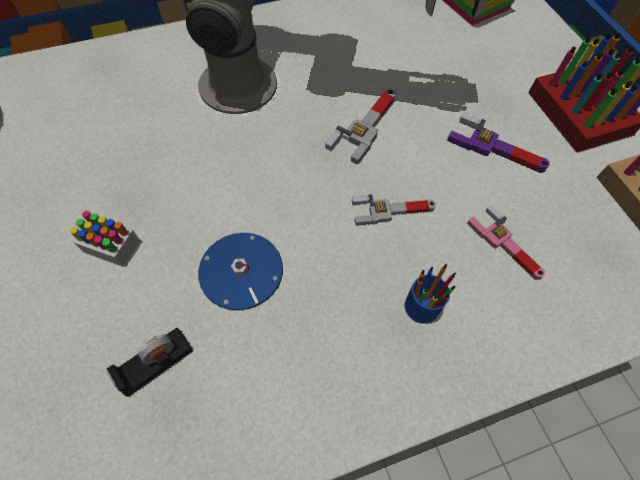

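The top view shows the grey small wrench (head ~(235,260), red grip ~(195,250), mouth to the right) and the big grey one (~(205,370)). The foot is at (386,241), its white line at (380,211) and the red mark on the left of the nut. The scene view agrees.

```bash
cat >> h.py <<'E'
def hsv(c): return cv2.cvtColor(c["image"],cv2.COLOR_RGB2HSV)
def redmask(c):
    h=hsv(c); return (((h[...,0]<8)|(h[...,0]>173))&(h[...,1]>150)&(h[...,2]>70)).astype(np.uint8)
def blobs(m,amin=20):
    n,l,s,ce=cv2.connectedComponentsWithStats(m); return [(s[i,4],ce[i],l==i) for i in range(1,n) if s[i,4]>=amin]
def axis(P):
    m=P.mean(0); u,s,v=np.linalg.svd(P[:,:2]-m[:2],full_matrices=False); return m,v[0],s/np.sqrt(len(P))*np.sqrt(12)
def pix(m): y,x=np.nonzero(m); return np.c_[x,y].astype(float)
E
python3 - <<'E'
from h import *
c=dict(np.load("pics/top0.npz"))
for a,ce,l in blobs(redmask(c),6):
    P=onplane(c,pix(l),0.016); m,d,s=axis(P); print("red",a,ce.round(1),m.round(4),d.round(3),s.round(4))
h=hsv(c); b=((h[...,0]>105)&(h[...,0]<125)&(h[...,1]>120)&(h[...,2]>60)).astype(np.uint8)
for a,ce,l in blobs(b,2000):
    k=cv2.findContours(l.astype(np.uint8),0,2)[0][0]
    (x,y),r=cv2.minEnclosingCircle(np.float32(onplane(c,cv2.convexHull(k)[:,0],0.01)[:,:2])); print("foot",a,ce,x,y,r)
w=((h[...,1]<60)&(h[...,2]>130)).astype(np.uint8); w[:,:360]=0;w[:,:][230:]=0;w[:203]=0;w[:,410:]=0
for a,ce,l in blobs(w,8): print("white",a,ce,[q.round(3) for q in axis(onplane(c,pix(l),0.01))])
E
```

```text
red 408 [583.3  82.1] [ 0.9117 -0.6053  0.016 ] [-1.    -0.001] [0.0795 0.029 ]
red 200 [124.1 160.7] [0.7353 0.4503 0.016 ] [-0.961 -0.276] [0.0506 0.0203]
red 6 [380.2 237.7] [ 0.5528 -0.1208  0.016 ] [0.237 0.971] [0.0084 0.0032]
red 195 [194.5 251.1] [0.5282 0.2908 0.016 ] [-0.232 -0.973] [0.0485 0.0197]
red 375 [ 51.9 269.8] [0.4914 0.6014 0.016 ] [-0.779 -0.627] [0.065  0.0274]
red 434 [169.9 398.6] [0.2114 0.3402 0.016 ] [-0.613  0.79 ] [0.0675 0.0285]
foot 4271 [384.89253102 241.77382346] 0.5468807816505432 -0.13191276788711548 0.08769668638706207
```

```bash
cat >> h.py <<'E'
def go(p,yaw,start=None):
    """motion row from commanded pose (pos,yaw; tool down) to target"""
    if start is None:
        o=robot.observe(); start=(o["tool_pos"],o["tool_rot"][2])
    p0,y0=start; A=R.from_euler("xyz",[np.pi,0,y0]).as_matrix()
    d=A.T@(np.array(p)-p0); dy=(yaw-y0+np.pi)%(2*np.pi)-np.pi
    return np.r_[d*10,0,0,-dy/np.pi].round(3)
E
python3 - <<'E'
from h import *
print(np.round(robot.read_camera("wrist")["hand_eye"],3)); print(go([.517,.243,.25],1.337))
E
```

```text
[[ 0.     0.967  0.254  0.068]
 [ 1.    -0.     0.001 -0.002]
 [ 0.001  0.254 -0.967 -0.157]
 [ 0.     0.     0.     1.   ]]
[-3.893 -1.066 -0.238  0.     0.     0.453]
```

>>> {"method": "move_arm", "body": {"motion": [[-0.5, -0.135, -0.06, 0, 0, 0.05], [-0.97, -0.265, -0.06, 0, 0, 0.1], [-0.97, -0.265, -0.06, 0, 0, 0.1]]}}

```text
time: 0.52
tool_pos: [0.2777, 0.4249, 0.2325]
tool_rot: [-3.141, 0.001, 2.441]
contact_force: [-0.6, -0.2, -0.9]
opening: 0.0915
grip_force: 0.0
```

```bash
python3 - <<'E'
from h import *
o=robot.observe();print(o["tool_pos"],o["tool_rot"]); print(go([.517,.243,.25],1.337))
E
```

```text
[0.27774608 0.42486023 0.23254566] [-3.14118987e+00  6.00028269e-04  2.44080416e+00]
[-3.001  0.153 -0.175  0.     0.     0.351]
```

>>> {"method": "move_arm", "body": {"motion": [[-0.5, 0.025, -0.08, 0, 0, 0], [-1, 0.05, -0.17, 0, 0, 0]]}}

```text
time: 0.78
tool_pos: [0.3556, 0.3663, 0.2497]
tool_rot: [-3.141, -0.001, 2.449]
contact_force: [1.3, 0.5, -0.3]
opening: 0.0919
grip_force: 0.0
```

>>> {"method": "move_arm", "body": {"motion": [[-0.5, 0.025, 0, 0, 0, 0], [-1, 0.05, 0, 0, 0, 0]]}}

```text
time: 1.02
tool_pos: [0.4361, 0.3058, 0.2497]
tool_rot: [3.141, -0.001, 2.448]
contact_force: [0.5, 0.4, -0.6]
opening: 0.0915
grip_force: 0.0
```

>>> {"method": "move_arm", "body": {"motion": [[-0.5, 0.02, 0, 0, 0, 0.05], [-1, 0.05, 0, 0, 0, 0.1], [-1, 0.05, 0, 0, 0, 0.15], [-1, 0.05, 0, 0, 0, 0.2], [-1, 0.05, 0, 0, 0, 0.25], [-1, 0.05, 0, 0, 0, 0.3], [-1, 0.05, 0, 0, 0, 0.35], [-1, 0.05, 0, 0, 0, 0.351], [-1, 0.05, 0, 0, 0, 0.351]]}}

```text
time: 2.15
tool_pos: [0.5153, 0.2462, 0.2496]
tool_rot: [-3.141, -0.0, 1.347]
contact_force: [0.2, -0.6, -1.1]
opening: 0.0918
grip_force: 0.0
```

```bash
python3 - <<'E'
from h import *
c=cam("wrist"); save(c,"w1.png"); np.savez("pics/w1.npz",**c)
for a,ce,l in blobs(redmask(c),200):
    P=onplane(c,pix(l),0.016); m,d,s=axis(P); print("red",a,ce.round(1),m.round(4),d.round(3),s.round(4), bydepth(c,[ce]).round(4))
E
```

```text
red 1204 [319.9 160.9] [0.527  0.2874 0.016 ] [-0.231 -0.973] [0.053  0.0232] [[0.527  0.2875 0.0163]]
red 1601 [ 23.7 187. ] [0.2121 0.3334 0.016 ] [ 0.545 -0.838] [0.0627 0.0322] [[0.2157 0.3332 0.0204]]
```

View pics/w1.png

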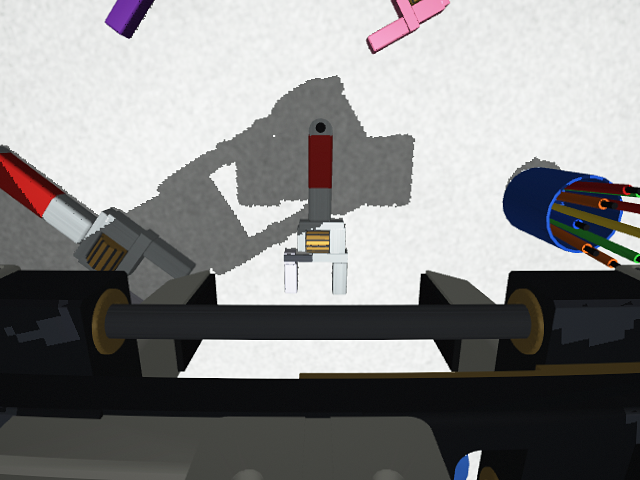

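The wrist view shows the target wrench: red grip centred at (320,161), brass worm at (317,241), mouth pointing down the picture. The measured height is 16 mm, as given. I'll descend onto the handle next to the head.

>>> {"method": "move_arm", "body": {"motion": [[-0.063, 0.018, 0.5, 0, 0, 0.003], [-0.063, 0.018, 1.0, 0, 0, 0.003], [-0.063, 0.018, 1.0, 0, 0, 0.003]]}}

```text
time: 2.58
tool_pos: [0.5135, 0.2384, 0.1465]
tool_rot: [-3.134, 0.004, 1.335]
contact_force: [1.1, -1.5, 1.0]
opening: 0.0918
grip_force: 0.0
```

>>> {"method": "move_arm", "body": {"motion": [[0, 0, 0.5, 0, 0, 0], [0, 0, 1.0, 0, 0, 0], [0, 0, 1.0, 0, 0, 0], [0, 0, 1.0, 0, 0, 0]]}}

```text
time: 3.08
tool_pos: [0.5179, 0.2399, 0.0527]
tool_rot: [3.138, -0.002, 1.334]
contact_force: [-0.7, 0.6, -0.2]
opening: 0.0919
grip_force: 0.0
```

```bash
python3 - <<'E'
from h import *
print(go([.5157,.2397,.004],1.337))
c=cam("wrist")
for a,ce,l in blobs(redmask(c),200):
    P=onplane(c,pix(l),0.016); m,d,s=axis(P); print("red",a,ce.round(1),m.round(4),d.round(3),s.round(4), bydepth(c,[ce]).round(4))
E
```

```text
[-0.007 -0.021  0.487  0.     0.    -0.001]
red 4658 [312.9 172.1] [0.527 0.288 0.016] [-0.23  -0.973] [0.0526 0.0229] [[0.5271 0.2882 0.016 ]]
```

>>> {"method": "move_arm", "body": {"motion": [[-0.007, -0.02, 0.25, 0, 0, 0], [-0.007, -0.02, 0.487, 0, 0, 0], [-0.007, -0.02, 0.487, 0, 0, 0]]}}

```text
time: 3.5
tool_pos: [0.5142, 0.2391, 0.002]
tool_rot: [3.141, -0.0, 1.334]
contact_force: [0.0, -0.0, 0.4]
opening: 0.0919
grip_force: 0.0
```

```bash
python3 - <<'E'
from h import *
c=dict(np.load("pics/w1.npz")); h=hsv(c)
d=np.array([-.231,-.973]); rc=np.array([.527,.2876])
m=redmask(c); m[:,:250]=0; P=onplane(c,pix(m),.016)[:,:2]; t=(P-rc)@d; print("red ext",t.min(),t.max())
b=((h[...,0]>8)&(h[...,0]<28)&(h[...,1]>80)).astype(np.uint8); b[:, :290]=0;b[:,350:]=0;b[:215]=0;b[268:]=0
P=onplane(c,pix(b),.022)[:,:2]; t=(P-rc)@d; print("worm ext",b.sum(),t.min(),t.max())
# jaws tips by depth
z=np.array([[u,v] for v in range(262,300) for u in range(275,355)]); Q=bydepth(c,z); k=(Q[:,2]>.009)&(Q[:,2]<.03)
Q=Q[k]; t=(Q[:,:2]-rc)@d; n=np.array([-d[1],d[0]]); s=(Q[:,:2]-rc)@n; print("tip",t.max()); 
j=(t>0.129-5e-3)&(t<.129+.012); print(np.histogram(s[j],bins=np.arange(-.05,.05,.002)))
E
```

```text
red ext -0.025705702653306423 0.08915355563267059
worm ext 399 0.0722770287559285 0.09555312099012206
tip 0.14584608956805323
(array([ 0,  0,  0,  0,  0,  2, 28, 21, 21, 28, 30, 28, 14,  0,  0,  0,  0,
        0,  0,  0,  0,  0,  0,  0,  0,  0,  0,  0,  0,  0,  0,  0, 14, 23,
       29, 28, 24, 24, 22, 28, 13,  0,  0,  0,  0,  0,  0,  0,  0]), array([-5.00000000e-02, -4.80000000e-02, -4.60000000e-02, -4.40000000e-02,
       -4.20000000e-02, -4.00000000e-02, -3.80000000e-02, -3.60000000e-02,
       -3.40000000e-02, -3.20000000e-02, -3.00000000e-02, -2.80000000e-02,
       -2.60000000e-02, -2.40000000e-02, -2.20000000e-02, -2.00000000e-02,
       -1.80000000e-02, -1.60000000e-02, -1.40000000e-02, -1.20000000e-02,
       -1.00000000e-02, -8.00000000e-03, -6.00000000e-03, -4.00000000e-03,
       -2.00000000e-03,  4.16333634e-17,  2.00000000e-03,  4.00000000e-03,
        6.00000000e-03,  8.00000000e-03,  1.00000000e-02,  1.20000000e-02,
        1.40000000e-02,  1.60000000e-02,  1.80000000e-02,  2.00000000e-02,
        2.20000000e-02,  2.40000000e-02,  2.60000000e-02,  2.80000000e-02,
        3.00000000e-02,  3.20000000e-02,  3.40000000e-02,  3.60000000e-02,
        3.80000000e-02,  4.00000000e-02,  4.20000000e-02,  4.40000000e-02,
        4.60000000e-02,  4.80000000e-02]))
```

>>> {"method": "move_arm", "body": {"motion": [[0, 0, 0, 0, 0, 0], [0, 0, 0, 0, 0, 0], [0, 0, 0, 0, 0, 0], [0, 0, 0, 0, 0, 0], [0, 0, 0, 0, 0, 0], [0, 0, 0, 0, 0, 0]], "fingers": -1, "newtons": 60}}

```text
time: 4.25
tool_pos: [0.5138, 0.2389, 0.001]
tool_rot: [-3.141, -0.0, 1.334]
contact_force: [-0.5, -0.1, 0.0]
opening: 0.0362
grip_force: 0.0
```

>>> {"method": "move_arm", "body": {"motion": [[0, 0, -0.2, 0, 0, 0], [0, 0, -0.5, 0, 0, 0], [0, 0, -0.9, 0, 0, 0], [0, 0, -0.9, 0, 0, 0]]}}

```text
time: 4.75
tool_pos: [0.5158, 0.2396, 0.0941]
tool_rot: [3.136, -0.003, 1.334]
contact_force: [-0.5, -0.8, -0.0]
opening: 0.0009
grip_force: 0.0
```

```bash
python3 - <<'E'
from h import *
o=robot.observe(); print(o)
c=cam("wrist"); save(c,"w2.png")
T=np.array(c["extrinsics"]); 
for a,ce,l in blobs(redmask(c),200):
    P=pix(l); Q=bydepth(c,P); A=rot(o); q=(Q-o["tool_pos"])@A; q=q[np.abs(q[:,1])<.02]
    print(len(q), q.mean(0), np.polyfit(q[:,0],q[:,2],1), np.polyfit(q[:,0],q[:,1],1))
E
```

```text
{'time': 4.75, 'qpos': array([3.00048701e-01, 5.51495765e-01, 1.58215599e+00, 1.00780500e-04,
       1.00142716e+00, 5.37183577e-01]), 'qvel': array([-0.00076417,  0.05032561,  0.05872272, -0.00296462, -0.03215123,
       -0.0010678 ]), 'joint_efforts': array([ 9.83957411e-02, -5.12531483e+01, -2.13408709e+01,  8.15679878e-02,
        3.91540825e-01, -1.66358524e-03]), 'tool_pos': array([0.51576316, 0.23957305, 0.09409494]), 'tool_rot': array([ 3.13603995, -0.00340641,  1.33361685]), 'contact_force': array([-0.51520862, -0.79647742, -0.02803101]), 'torque': array([-0.08194302,  0.05960758, -0.0189399 ]), 'grip_force': 0.0, 'opening': 0.0008551064321612896}
3188 [ 0.04874832 -0.00177031  0.07754953] [-0.09201364  0.08203504] [-0.00784237 -0.00138801]
```

>>> {"method": "move_arm", "body": {"motion": [[0, 0, 0, 0, 0, 0], [0, 0, 0, 0, 0, 0], [0, 0, 0, 0, 0, 0], [0, 0, 0, 0, 0, 0], [0, 0, 0, 0, 0, 0], [0, 0, 0, 0, 0, 0], [0, 0, 0, 0, 0, 0]], "fingers": 0.4}}

```text
time: 5.68
tool_pos: [0.5138, 0.2389, 0.0911]
tool_rot: [3.141, -0.0, 1.334]
contact_force: [-0.3, 0.8, -0.4]
opening: 0.0631
grip_force: 0.0
```

>>> {"method": "move_arm", "body": {"motion": [[0, -0.015, 0.4, 0, 0, 0], [0, -0.015, 0.7, 0, 0, 0], [0, -0.015, 0.9, 0, 0, 0], [0, -0.015, 0.9, 0, 0, 0], [0, -0.015, 0.9, 0, 0, 0]]}}

```text
time: 6.3
tool_pos: [0.5125, 0.2393, 0.0011]
tool_rot: [3.141, -0.0, 1.333]
contact_force: [0.7, 0.4, -0.3]
opening: 0.0646
grip_force: 0.0
```

>>> {"method": "move_arm", "body": {"motion": [[0, 0, 0, 0, 0, 0], [0, 0, 0, 0, 0, 0], [0, 0, 0, 0, 0, 0], [0, 0, 0, 0, 0, 0], [0, 0, 0, 0, 0, 0], [0, 0, 0, 0, 0, 0], [0, 0, 0, 0, 0, 0], [0, 0, 0, 0, 0, 0]], "fingers": -1, "newtons": 60}}

```text
time: 7.3
tool_pos: [0.5126, 0.2393, 0.0011]
tool_rot: [3.141, -0.0, 1.334]
contact_force: [2.2, -1.0, -1.3]
opening: 0.0231
grip_force: 59.9
```

>>> {"method": "move_arm", "body": {"motion": [[0, 0, -0.1, 0, 0, 0], [0, 0, -0.3, 0, 0, 0], [0, 0, -0.6, 0, 0, 0], [0, 0, -1.0, 0, 0, 0], [0, 0, -1.0, 0, 0, 0], [0, 0, -1.0, 0, 0, 0]]}}

```text
time: 8.05
tool_pos: [0.5111, 0.239, 0.0998]
tool_rot: [-3.139, 0.001, 1.334]
contact_force: [-1.2, 0.9, -5.2]
opening: 0.0233
grip_force: 59.9
```

```bash
cat > w.py <<'E'
from h import *
def held():
    o=robot.observe(); c=cam("wrist"); A=rot(o)
    for a,ce,l in blobs(redmask(c),200):
        P=pix(cv2.erode(l.astype(np.uint8),np.ones((3,3)))); Q=bydepth(c,P); q=(Q-o["tool_pos"])@A; q=q[(np.abs(q[:,1])<.02)&(np.abs(q[:,2])<.04)]
        if len(q)>100: print("red",len(q), q.mean(0).round(4), q[:,0].min().round(4),q[:,0].max().round(4),"slope z",np.polyfit(q[:,0],q[:,2],1).round(4), "yaw",np.polyfit(q[:,0],q[:,1],1).round(4))
    return o,c
E
python3 - <<'E'
from w import *
o,c=held(); save(c,"w3.png"); print(o["tool_pos"],o["tool_rot"],o["contact_force"],o["opening"])
E
```

```text
red 8055 [ 0.0505 -0.0007 -0.0145] 0.0228 0.0757 slope z [-0.0018 -0.0145] yaw [-0.0085 -0.0003]
[0.51105659 0.23899699 0.09979623] [-3.13913568e+00  1.26099391e-03  1.33357810e+00] [-1.19754239  0.87725777 -5.23736196] 0.023338689618316696
```

View pics/w3.png

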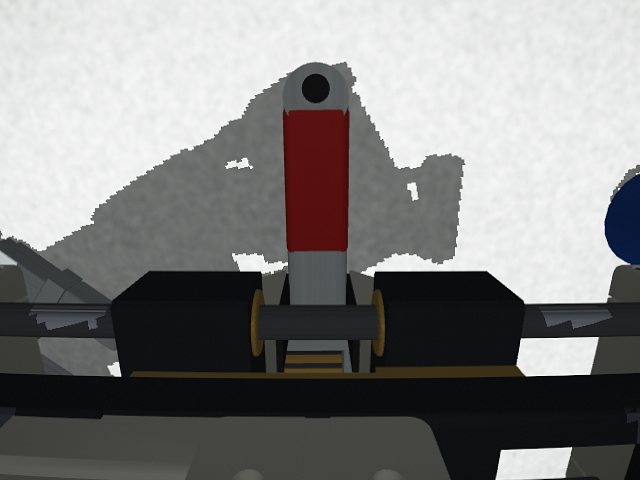

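Wrench held level, with the red grip from (283,110) to (348,250) in the picture. Next I carry it to a viewing spot beside the nut.

>>> {"method": "move_arm", "body": {"motion": [[-0.3, 0, -0.15, 0, 0, 0], [-0.6, 0, -0.3, 0, 0, 0], [-0.92, 0, -0.5, 0, 0, 0]]}}

```text
time: 8.48
tool_pos: [0.489, 0.1489, 0.1492]
tool_rot: [-3.137, 0.002, 1.334]
contact_force: [0.5, -0.7, -5.4]
opening: 0.0237
grip_force: 59.9
```

>>> {"method": "move_arm", "body": {"motion": [[-0.4, 0, -0.25, 0, 0, 0], [-0.9, 0.02, -0.5, 0, 0, 0]]}}

```text
time: 8.72
tool_pos: [0.4702, 0.0611, 0.1999]
tool_rot: [-3.138, 0.0, 1.335]
contact_force: [1.1, -0.4, -5.3]
opening: 0.0232
grip_force: 59.9
```

>>> {"method": "move_arm", "body": {"motion": [[-0.45, 0, 0, 0, 0, 0], [-0.92, 0.02, 0, 0, 0, 0]]}}

```text
time: 8.98
tool_pos: [0.4505, -0.029, 0.1998]
tool_rot: [-3.139, -0.0, 1.334]
contact_force: [1.1, 0.2, -5.5]
opening: 0.0238
grip_force: 59.9
```

>>> {"method": "move_arm", "body": {"motion": [[-0.4, 0, 0, 0, 0, 0], [-0.7, 0.01, 0, 0, 0, 0], [-0.92, 0.02, 0, 0, 0, 0], [-0.92, 0.02, 0, 0, 0, 0], [-0.92, 0.02, 0, 0, 0, 0]]}}

```text
time: 9.6
tool_pos: [0.4317, -0.1172, 0.2]
tool_rot: [-3.139, -0.001, 1.333]
contact_force: [-0.2, 0.6, -5.1]
opening: 0.0235
grip_force: 59.9
```

```bash
python3 - <<'E'
from w import *
o,c=held(); np.savez("pics/w4.npz",**c); print(o["tool_pos"],o["tool_rot"])
save(c,"w4.png")
for a,ce,l in blobs(redmask(c),15): print(a,ce, onplane(c,[ce],.028).round(4), bydepth(c,[ce]).round(4))
E
```

```text
red 8063 [ 0.0506 -0.0007 -0.0146] 0.023 0.0758 slope z [-0.0031 -0.0145] yaw [-0.0072 -0.0003]
[ 0.43165274 -0.1171913   0.20003651] [-3.13928185e+00 -1.01428265e-03  1.33327926e+00]
8536 [316.22106373 179.20302249] [[ 0.4374 -0.0866  0.028 ]] [[ 0.443  -0.0675  0.214 ]]
81 [448.90123457 190.34567901] [[ 0.5487 -0.1233  0.028 ]] [[ 0.549  -0.1235  0.0271]]
```

View pics/w4.png

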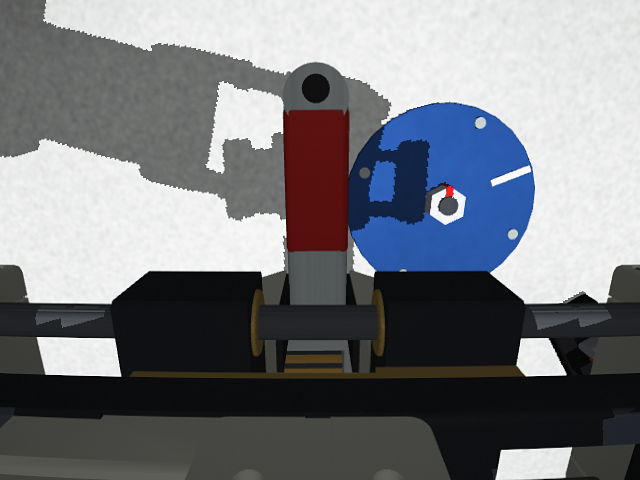

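The nut's hexagon is clear at (447,206), with the red mark at (449,190) and the white line at (511,176).

```bash
cat > nut.py <<'E'
from h import *
def nut(c,guess=(0.547,-0.132)):
    v,u=np.mgrid[0:480,0:640]; uv=np.c_[u.ravel(),v.ravel()]
    Q=bydepth(c,uv).reshape(480,640,3); r=np.hypot(Q[...,0]-guess[0],Q[...,1]-guess[1])
    top=((Q[...,2]>.0255)&(Q[...,2]<.035)&(r<.03)).astype(np.uint8); ce=pix(top)
    P=onplane(c,ce,.028)[:,:2]; C=P.mean(0)
    h=cv2.convexHull(np.float32(P*1000)); (x,y),rr=cv2.minEnclosingCircle(h)
    m=redmask(c)*(r<.03).astype(np.uint8)*(Q[...,2]>.026); RP=onplane(c,pix(m),.028)[:,:2].mean(0)
    # hexagon phase: 6-fold harmonic of hull support (distance of points beyond 14 mm)
    d=P-C; w=np.hypot(*d.T); a=np.arctan2(d[:,1],d[:,0]); k=w>.0135
    ph=np.angle(np.sum((w[k])**8*np.exp(6j*a[k])))/6
    mk=np.arctan2(*(RP-C)[::-1]); ph+=np.round((mk-ph)/(np.pi/3))*np.pi/3
    hs=hsv(c); wl=((hs[...,1]<70)&(hs[...,2]>150)&(r>.045)&(r<.089)&(Q[...,2]<.014)).astype(np.uint8)
    L=[(l,onplane(c,pix(l),.01)) for n,_,l in blobs(wl,15)]
    print("nut",len(P),C.round(4),"circ",x,y,rr,"mark yaw",mk.round(3),"hex yaw",ph.round(3))
    for l,p in L:
        m,dd,s=axis(p)
        if s[0]>.025 and s[1]<.012: print("line",len(p),m.round(4),s.round(4),"dir",np.arctan2(*dd[::-1]).round(3),"from C",np.arctan2(*(m[:2]-C)[::-1]).round(3))
E
python3 - <<'E'
from nut import *
c=dict(np.load("pics/w4.npz")); nut(c)
hs=hsv(c); b=((hs[...,0]>100)&(hs[...,0]<130)&(hs[...,1]>120)).astype(np.uint8); b[:,:349]=0;b[272:]=0
k=max(blobs(b,500),key=lambda t:t[0])[2]; P=onplane(c,pix(k),.01)[:,:2]
hu=cv2.convexHull(np.float32(P))[:,0]; g=hu[(hu[:,0]>.5)]
A=np.c_[2*g,np.ones(len(g))]; s=np.linalg.lstsq(A,(g**2).sum(1),rcond=None)[0]; print("foot circ",s[:2],np.sqrt(s[2]+s[:2]@s[:2]))
E
```

```text
nut 1005 [ 0.545  -0.1361] circ 544.89599609375 -136.1167449951172 17.497127532958984 mark yaw 1.249 hex yaw 1.281
line 283 [ 0.6128 -0.1266  0.01  ] [0.0379 0.0065] dir -2.998 from C 0.139
foot circ [ 0.54471302 -0.13602169] 0.08889315428591837
```

```bash
python3 - <<'E'
from h import *
print(go([.4954,-.0763,.10],2.322))
E
```

```text
[ 0.545  0.522  1.003  0.     0.    -0.314]
```

>>> {"method": "move_arm", "body": {"motion": [[0.2, 0.2, 0.2, 0, 0, -0.05], [0.4, 0.4, 0.4, 0, 0, -0.1], [0.545, 0.522, 0.6, 0, 0, -0.15], [0.545, 0.522, 0.8, 0, 0, -0.2], [0.545, 0.522, 0.9, 0, 0, -0.25], [0.545, 0.522, 1.0, 0, 0, -0.3], [0.545, 0.522, 1.0, 0, 0, -0.314], [0.545, 0.522, 1.0, 0, 0, -0.314], [0.545, 0.522, 1.0, 0, 0, -0.314]]}}

```text
time: 10.78
tool_pos: [0.4958, -0.0767, 0.101]
tool_rot: [3.141, -0.0, 2.32]
contact_force: [-0.1, -0.8, -5.6]
opening: 0.0237
grip_force: 59.9
```

```bash
python3 - <<'E'
from w import *
print(go([.4954,-.0763,.045],2.322)); print(robot.observe()["tool_pos"]); held()
c=cam("top"); im=cv2.resize(c["image"][190:290,320:450],None,fx=5,fy=5,interpolation=2); cv2.imwrite("pics/t1.png",im[:,:,::-1])
E
```

```text
[ 0.005 -0.001  0.56   0.     0.    -0.001]
[ 0.49580802 -0.07665977  0.10101286]
red 8176 [ 0.0516 -0.0021 -0.0146] 0.0238 0.0767 slope z [-0.002  -0.0145] yaw [-0.0049 -0.0018]
```

View pics/t1.png

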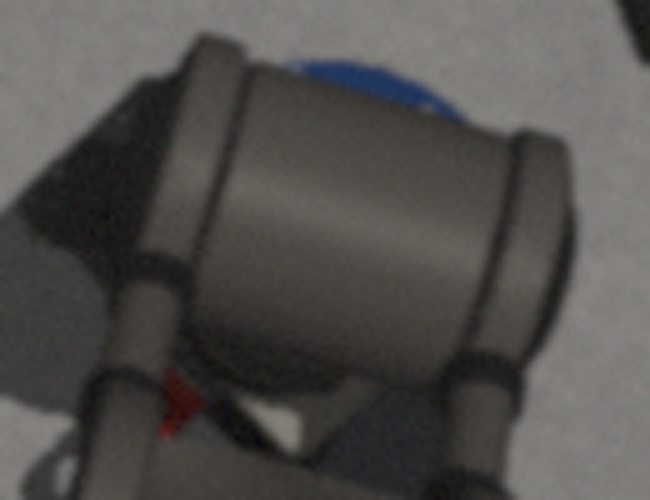

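The top camera's view is blocked by the arm (the picture shows only the wrist and a bit of red handle at (180,400)), so I descend with force checks.

>>> {"method": "move_arm", "body": {"motion": [[0.005, 0, 0.25, 0, 0, 0], [0.005, 0, 0.5, 0, 0, 0], [0.005, 0, 0.65, 0, 0, 0], [0.005, 0, 0.65, 0, 0, 0]]}}

```text
time: 11.38
tool_pos: [0.4948, -0.0766, 0.0353]
tool_rot: [-3.141, -0.002, 2.32]
contact_force: [1.1, 0.3, -4.9]
opening: 0.0237
grip_force: 59.9
```

>>> {"method": "move_arm", "body": {"motion": [[0, 0, 0.05, 0, 0, 0], [0, 0, 0.1, 0, 0, 0], [0, 0, 0.1, 0, 0, 0]]}}

```text
time: 11.75
tool_pos: [0.4953, -0.0768, 0.026]
tool_rot: [-3.142, -0.0, 2.32]
contact_force: [0.6, 0.0, -5.2]
opening: 0.0235
grip_force: 59.9
```

>>> {"method": "move_arm", "body": {"motion": [[0, 0, 0.05, 0, 0, 0], [0, 0, 0.1, 0, 0, 0], [0, 0, 0.13, 0, 0, 0], [0, 0, 0.13, 0, 0, 0]]}}

```text
time: 12.25
tool_pos: [0.4952, -0.0767, 0.0127]
tool_rot: [-3.141, -0.001, 2.32]
contact_force: [-0.0, -0.1, -5.5]
opening: 0.0236
grip_force: 59.9
```

```bash
python3 - <<'E'
from w import *
o,c=held();print(o["tool_pos"],o["contact_force"],o["torque"])
E
```

```text
red 8121 [ 0.0516 -0.0021 -0.0146] 0.0241 0.0767 slope z [-0.0023 -0.0145] yaw [-0.0045 -0.0018]
[ 0.49515985 -0.07674987  0.01268422] [-0.02559439 -0.1238771  -5.5033069 ] [ 0.0230399   0.08103622 -0.0240383 ]
```

>>> {"method": "move_arm", "body": {"motion": [[0, 0, 0.01, 0, 0, 0], [0, 0, 0.02, 0, 0, 0], [0, 0, 0.02, 0, 0, 0]]}}

```text
time: 12.68
tool_pos: [0.4955, -0.0768, 0.0111]
tool_rot: [3.141, 0.0, 2.32]
contact_force: [0.3, -0.4, -4.4]
opening: 0.0232
grip_force: 59.9
```

>>> {"method": "move_arm", "body": {"motion": [[0, 0, 0, 0, 0, 0], [0, 0, 0, 0, 0, 0], [0, 0, 0, 0, 0, 0], [0, 0, 0, 0, 0, 0], [0, 0, 0, 0, 0, 0], [0, 0, 0, 0, 0, 0]], "fingers": 0.2}}

```text
time: 13.42
tool_pos: [0.4954, -0.0768, 0.011]
tool_rot: [3.141, 0.0, 2.32]
contact_force: [-0.6, 0.1, 0.0]
opening: 0.0551
grip_force: 0.0
```

>>> {"method": "move_arm", "body": {"motion": [[0, 0, -0.3, 0, 0, 0], [0, 0, -0.7, 0, 0, 0], [0, 0, -1.0, 0, 0, 0], [0, 0, -1.0, 0, 0, 0]]}}

```text
time: 13.92
tool_pos: [0.4968, -0.0772, 0.1131]
tool_rot: [3.139, 0.004, 2.32]
contact_force: [-0.2, 0.2, 0.5]
opening: 0.0553
grip_force: 0.0
```

```bash
python3 - <<'E'
from h import *
print(go([.5,-.118,.13],.75))
E
```

```text
[-0.321 -0.254 -0.169  0.     0.     0.5  ]
```

>>> {"method": "move_arm", "body": {"motion": [[-0.1, -0.1, -0.17, 0, 0, 0.05], [-0.2, -0.2, -0.17, 0, 0, 0.1], [-0.32, -0.254, -0.17, 0, 0, 0.15], [-0.32, -0.254, -0.17, 0, 0, 0.2], [-0.32, -0.254, -0.17, 0, 0, 0.25], [-0.32, -0.254, -0.17, 0, 0, 0.3], [-0.32, -0.254, -0.17, 0, 0, 0.35], [-0.32, -0.254, -0.17, 0, 0, 0.4], [-0.32, -0.254, -0.17, 0, 0, 0.45], [-0.32, -0.254, -0.17, 0, 0, 0.5], [-0.32, -0.254, -0.17, 0, 0, 0.5], [-0.32, -0.254, -0.17, 0, 0, 0.5]], "fingers": -1, "newtons": 20}}

```text
time: 15.42
tool_pos: [0.4982, -0.1174, 0.1273]
tool_rot: [-3.14, 0.0, 0.752]
contact_force: [-0.7, 0.5, 0.0]
opening: 0.0007
grip_force: 0.0
```

```bash
python3 - <<'E'
from nut import *
c=cam("wrist"); save(c,"w5.png"); np.savez("pics/w5.npz",**c); o=robot.observe(); print(o["tool_pos"],o["tool_rot"],o["opening"])
nut(c,(.545,-.136))
for a,ce,l in blobs(redmask(c),200):
    P=onplane(c,pix(l),0.026); m,d,s=axis(P); print("red",a,ce.round(1),m.round(4),d.round(3),np.arctan2(*d[::-1]),s.round(4), bydepth(c,[ce]).round(4))
E
```

```text
[ 0.49830566 -0.11746195  0.12751661] [-3.14075134e+00  2.94465440e-04  7.51579048e-01] 0.0004245476375506083
nut 2422 [ 0.5431 -0.1331] circ 544.9110717773438 -135.435546875 29.766448974609375 mark yaw 1.006 hex yaw 1.14
line 499 [ 0.6128 -0.1265  0.01  ] [0.0379 0.0063] dir -2.996 from C 0.095
red 2430 [199.3 199.6] [ 0.4605 -0.0411  0.026 ] [-0.687  0.727] 2.3280310473406827 [0.053  0.0228] [[ 0.4606 -0.0411  0.0261]]
```

View pics/w5.png

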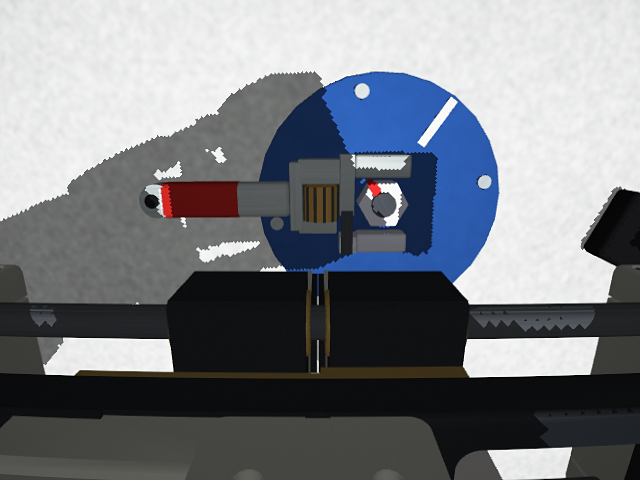

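The picture shows the nut at (383,207) between the jaws (upper (380,162), lower (380,240)), the worm at (321,203) and the handle to the left. The fit is good, so I go to the worm.

```bash
python3 - <<'E'
from h import *
c=dict(np.load("pics/w5.npz")); h=hsv(c)
b=((h[...,0]>8)&(h[...,0]<28)&(h[...,1]>80)).astype(np.uint8); b[:, :290]=0;b[:,345:]=0;b[:170]=0;b[235:]=0
P=onplane(c,pix(b),.033)[:,:2]; print(len(P),P.mean(0),P.min(0),P.max(0), bydepth(c,pix(b))[:,2].max())
x=np.array([.687,-.727]);y=np.array([.727,.687]); m=np.array([.5484,-.1342]); print(np.percentile((P-m)@x,[1,99]),np.percentile((P-m)@y,[1,99]))
print(go([.5098,-.0963,.045],.757))
E
```

```text
882 [ 0.5175263 -0.1032405] [ 0.50140105 -0.11921769] [ 0.53311511 -0.08709177] 0.28449583534845413
[-0.05482923 -0.03328725] [-0.01403583  0.01063302]
[ 0.228 -0.076  0.825  0.     0.    -0.002]
```

>>> {"method": "move_arm", "body": {"motion": [[0.23, -0.076, 0.4, 0, 0, -0.002], [0.23, -0.076, 0.7, 0, 0, -0.002], [0.23, -0.076, 0.82, 0, 0, -0.002], [0.23, -0.076, 0.82, 0, 0, -0.002], [0.23, -0.076, 0.82, 0, 0, -0.002]]}}

```text
time: 16.1
tool_pos: [0.511, -0.0968, 0.0471]
tool_rot: [3.14, -0.001, 0.755]
contact_force: [0.0, 0.6, 0.2]
opening: 0.0003
grip_force: 0.0
```

>>> {"method": "move_arm", "body": {"motion": [[0, 0, 0.04, 0, 0, 0], [0, 0, 0.08, 0, 0, 0], [0, 0, 0.08, 0, 0, 0]]}}

```text
time: 16.48
tool_pos: [0.51, -0.0963, 0.0378]
tool_rot: [-3.141, 0.0, 0.755]
contact_force: [0.3, 0.2, 0.3]
opening: 0.0004
grip_force: 0.0
```

>>> {"method": "move_arm", "body": {"motion": [[0, 0, 0.01, 0, 0, 0], [0, 0, 0.02, 0, 0, 0], [0, 0, 0.02, 0, 0, 0]]}}

```text
time: 16.85
tool_pos: [0.5102, -0.0963, 0.0359]
tool_rot: [-3.141, -0.0, 0.755]
contact_force: [-0.6, -0.1, -0.4]
opening: 0.0009
grip_force: 0.0
```

>>> {"method": "move_arm", "body": {"motion": [[0, 0, 0.01, 0, 0, 0], [0, 0, 0.015, 0, 0, 0], [0, 0, 0.015, 0, 0, 0]]}}

```text
time: 17.23
tool_pos: [0.5102, -0.0963, 0.0345]
tool_rot: [-3.141, -0.0, 0.755]
contact_force: [0.5, 0.8, 0.7]
opening: 0.0008
grip_force: 0.0
```

>>> {"method": "move_arm", "body": {"motion": [[0, 0, 0.01, 0, 0, 0], [0, 0, 0.01, 0, 0, 0]]}}

```text
time: 17.48
tool_pos: [0.5104, -0.0964, 0.0336]
tool_rot: [3.141, -0.0, 0.755]
contact_force: [0.9, 1.1, 2.0]
opening: 0.0003
grip_force: 0.7
```

>>> {"method": "move_arm", "body": {"motion": [[0, 0, 0.01, 0, 0, 0], [0, 0, 0.01, 0, 0, 0]]}}

```text
time: 17.73
tool_pos: [0.5104, -0.0963, 0.0333]
tool_rot: [3.141, -0.0, 0.755]
contact_force: [-2.3, -0.3, 8.0]
opening: 0.0003
grip_force: 4.1
```

>>> {"method": "move_arm", "body": {"motion": [[0, 0.03, 0, 0, 0, 0], [0, 0.06, 0, 0, 0, 0], [0, 0.09, 0, 0, 0, 0], [0, 0.12, 0, 0, 0, 0], [0, 0.12, 0, 0, 0, 0]]}}

```text
time: 18.35
tool_pos: [0.5197, -0.1059, 0.0347]
tool_rot: [3.138, -0.001, 0.756]
contact_force: [-3.2, -0.8, 17.6]
opening: 0.0003
grip_force: 8.8
```

>>> {"method": "move_arm", "body": {"motion": [[0, 0.03, 0, 0, 0, 0], [0, 0.06, 0, 0, 0, 0], [0, 0.08, 0, 0, 0, 0], [0, 0.08, 0, 0, 0, 0]]}}

```text
time: 18.85
tool_pos: [0.5243, -0.1111, 0.0326]
tool_rot: [3.141, -0.0, 0.755]
contact_force: [0.3, -0.5, 2.9]
opening: 0.0007
grip_force: 1.5
```

```bash
cat > jaw.py <<'E'
from h import *
def jaw():
    c=cam("wrist"); o=robot.observe()
    for a,ce,l in blobs(redmask(c),600):
        P=onplane(c,pix(l),0.026); m,d,s=axis(P); 
        if d@(np.array([.545,-.136])-m[:2])<0: d=-d
        mo=m[:2]+.128*d; y=np.array([-d[1],d[0]]); n=np.array([.545,-.1361])-mo
        print("red len",s.round(4),"mouth",mo.round(4),"yaw_w",np.arctan2(d[1],d[0]).round(3),"nut in wrench",(n@d).round(4),(n@y).round(4))
        v,u=np.mgrid[0:480,0:640]; Q=bydepth(c,np.c_[u.ravel(),v.ravel()]); q=Q[:,:2]-mo; t=q@d; w=q@y
        k=(np.abs(Q[:,2]-.026)<.004)&(t>.006)&(t<.016)&(np.abs(w)<.045)
        hh,e=np.histogram(w[k],bins=np.arange(-.045,.04,.001)); print("jaw profile mm",[int(round(x*1000)) for x,n_ in zip(e,hh) if n_>2])
    return c,o
E
python3 -c "
from jaw import *
c,o=jaw();save(c,'w6.png');print(o['tool_pos'],o['contact_force'])"
```

```text
red len [0.0525 0.0228] mouth [ 0.5511 -0.132 ] yaw_w -0.793 nut in wrench -0.0013 -0.0072
jaw profile mm [2, 3, 4, 5, 6, 7, 8, 11, 12, 13, 14, 15, 16, 17, 18, 19, 20, 21, 22, 23, 24, 25, 26]
[ 0.52428618 -0.11106107  0.03258789] [ 1.09982488 -0.72231286  2.78818307]
```

>>> {"method": "move_arm", "body": {"motion": [[0, 0, -0.4, 0, 0, 0], [-0.2, -0.1, -0.8, 0, 0, 0], [-0.23, -0.13, -0.9, 0, 0, 0], [-0.23, -0.13, -0.9, 0, 0, 0], [-0.23, -0.13, -0.9, 0, 0, 0]]}}

```text
time: 19.52
tool_pos: [0.4979, -0.1168, 0.1211]
tool_rot: [-3.139, 0.001, 0.756]
contact_force: [0.2, 0.5, -0.3]
opening: 0.0006
grip_force: 0.0
```

```bash
python3 -c "
from jaw import *
c,o=jaw();save(c,'w6.png');print(o['tool_pos'],o['contact_force'])"
```

```text
red len [0.0527 0.0228] mouth [ 0.5485 -0.1341] yaw_w -0.813 nut in wrench -0.0009 -0.0039
jaw profile mm [-37, -36, -35, -34, -33, -32, -31, -30, -29, -28, -27, -26, -25, -24, -23, -19, -18, -17, -16, -15, -14, -13, -12, -11, -10, -9, -8, -7, -6, -5, -4, -3, -2, -1, 0, 1, 2, 3, 4, 5, 6, 7, 8, 9, 10, 11, 14, 15, 16, 17, 18, 19, 20, 21, 22, 23, 24, 25, 26, 27, 28, 29, 30]
[ 0.49790496 -0.11677368  0.12103162] [-0.46795151  0.10161963  0.07956586]
```

```bash
python3 -c "
from h import *
print(go([.5099,-.0963,.040],.757))"
```

```text
[ 0.228 -0.067  0.81   0.     0.    -0.   ]
```

>>> {"method": "move_arm", "body": {"motion": [[0.228, -0.067, 0.4, 0, 0, 0], [0.228, -0.067, 0.7, 0, 0, 0], [0.228, -0.067, 0.81, 0, 0, 0], [0.228, -0.067, 0.81, 0, 0, 0], [0.228, -0.067, 0.81, 0, 0, 0]]}}

```text
time: 20.2
tool_pos: [0.511, -0.0971, 0.0423]
tool_rot: [3.14, -0.001, 0.755]
contact_force: [0.3, -0.3, 0.9]
opening: 0.0002
grip_force: 0.0
```

>>> {"method": "move_arm", "body": {"motion": [[0, 0, 0.06, 0, 0, 0], [0, 0, 0.085, 0, 0, 0], [0, 0, 0.087, 0, 0, 0], [0, 0, 0.087, 0, 0, 0]]}}

```text
time: 20.7
tool_pos: [0.5104, -0.0967, 0.0335]
tool_rot: [3.141, -0.0, 0.755]
contact_force: [-1.6, 0.0, 5.3]
opening: 0.0003
grip_force: 2.9
```

>>> {"method": "move_arm", "body": {"motion": [[0, 0.02, -0.001, 0, 0, 0], [0, 0.04, -0.002, 0, 0, 0], [0, 0.06, -0.004, 0, 0, 0], [0, 0.08, -0.005, 0, 0, 0], [0, 0.1, -0.005, 0, 0, 0], [0, 0.1, -0.005, 0, 0, 0]]}}

```text
time: 21.45
tool_pos: [0.5177, -0.1043, 0.035]
tool_rot: [3.14, -0.001, 0.756]
contact_force: [-3.5, 0.1, 12.3]
opening: 0.0008
grip_force: 6.8
```

>>> {"method": "move_arm", "body": {"motion": [[0, 0.02, 0.002, 0, 0, 0], [0, 0.04, 0.004, 0, 0, 0], [0, 0.06, 0.006, 0, 0, 0], [0, 0.08, 0.01, 0, 0, 0], [0, 0.1, 0.013, 0, 0, 0], [0, 0.1, 0.013, 0, 0, 0]]}}

```text
time: 22.2
tool_pos: [0.5245, -0.1115, 0.0323]
tool_rot: [3.141, -0.001, 0.755]
contact_force: [0.7, -0.8, 3.2]
opening: 0.0006
grip_force: 1.5
```

>>> {"method": "move_arm", "body": {"motion": [[0, 0, -0.1, 0, 0, 0], [0, -0.18, -0.1, 0, 0, 0], [0, -0.18, -0.05, 0, 0, 0], [0, -0.18, -0.01, 0, 0, 0], [0, -0.155, -0.012, 0, 0, 0], [0, -0.13, -0.013, 0, 0, 0], [0, -0.105, -0.013, 0, 0, 0], [0, -0.08, -0.012, 0, 0, 0], [0, -0.055, -0.008, 0, 0, 0], [0, -0.03, -0.003, 0, 0, 0], [0, -0.01, 0, 0, 0, 0], [0, 0, -0.1, 0, 0, 0]]}}

```text
time: 23.7
tool_pos: [0.5239, -0.1116, 0.0416]
tool_rot: [-3.14, 0.001, 0.755]
contact_force: [0.1, 0.1, -0.3]
opening: 0.0003
grip_force: 0.0
```

>>> {"method": "move_arm", "body": {"motion": [[0, -0.18, 0, 0, 0, 0], [0, -0.18, 0.05, 0, 0, 0], [0, -0.18, 0.09, 0, 0, 0], [0, -0.155, 0.088, 0, 0, 0], [0, -0.13, 0.087, 0, 0, 0], [0, -0.105, 0.087, 0, 0, 0], [0, -0.08, 0.088, 0, 0, 0], [0, -0.055, 0.092, 0, 0, 0], [0, -0.03, 0.097, 0, 0, 0], [0, -0.01, 0.1, 0, 0, 0], [0, 0, -0.1, 0, 0, 0], [-0.23, -0.13, -0.8, 0, 0, 0]]}}

```text
time: 25.2
tool_pos: [0.502, -0.1165, 0.1088]
tool_rot: [-3.137, 0.002, 0.756]
contact_force: [0.8, -1.0, 0.6]
opening: 0.0006
grip_force: 0.0
```

>>> {"method": "move_arm", "body": {"motion": [[0, 0, 0, 0, 0, 0], [0, 0, 0, 0, 0, 0]]}}

```text
time: 25.45
tool_pos: [0.5028, -0.1168, 0.1102]
tool_rot: [3.141, -0.0, 0.755]
contact_force: [1.4, -0.5, -0.1]
opening: 0.0005
grip_force: 0.0
```

```bash
python3 -c "
from jaw import *
c,o=jaw();save(c,'w7.png');print(o['tool_pos'],o['contact_force']); print(go([.5099,-.0963,.040],.757))"
```

```text
red len [0.0527 0.0231] mouth [ 0.5468 -0.1366] yaw_w -0.852 nut in wrench -0.0015 -0.0011
jaw profile mm [-29, -28, -27, -26, -25, -24, -23, -22, -21, -20, -19, -18, -17, -16, -15, -14, -13, -12, -11, -10, -9, -8, -7, -6, -5, -4, -3, -2, -1, 0, 1, 2, 3, 4, 5, 6, 7, 8, 9, 10, 11, 12, 13, 14, 15, 16, 17, 18, 19, 20, 21, 22, 23, 24, 25, 26, 27, 28, 29, 30]
[ 0.50243238 -0.1165554   0.10952947] [-0.2002278  -0.87098545  0.06922924]
[ 0.193 -0.096  0.695  0.     0.    -0.001]
```

```bash
python3 -c "
from h import *
print(go([.5110,-.0988,.0405],.72))"
```

```text
[ 0.184 -0.071  0.69   0.     0.     0.011]
```

>>> {"method": "move_arm", "body": {"motion": [[0.184, -0.071, 0.4, 0, 0, 0.01], [0.184, -0.071, 0.68, 0, 0, 0.01], [0.184, -0.071, 0.68, 0, 0, 0.01], [0.184, -0.071, 0.68, 0, 0, 0.01], [0.184, -0.071, 0.68, 0, 0, 0.01], [0.184, -0.071, 0.68, 0, 0, 0.01]]}}

```text
time: 26.25
tool_pos: [0.5116, -0.099, 0.0433]
tool_rot: [3.14, -0.001, 0.724]
contact_force: [-0.6, 0.1, -0.1]
opening: 0.0004
grip_force: 0.0
```

>>> {"method": "move_arm", "body": {"motion": [[0, 0, 0.05, 0, 0, 0], [0, 0, 0.08, 0, 0, 0], [0, 0, 0.08, 0, 0, 0]]}}

```text
time: 26.62
tool_pos: [0.5108, -0.0985, 0.0343]
tool_rot: [-3.141, 0.0, 0.724]
contact_force: [-0.2, 0.1, 1.5]
opening: 0.0005
grip_force: 0.6
```

>>> {"method": "move_arm", "body": {"motion": [[0, 0, 0.012, 0, 0, 0], [0, 0.02, 0.012, 0, 0, 0], [0, 0.04, 0.011, 0, 0, 0], [0, 0.06, 0.01, 0, 0, 0], [0, 0.08, 0.01, 0, 0, 0], [0, 0.08, 0.01, 0, 0, 0]]}}

```text
time: 27.38
tool_pos: [0.5142, -0.1024, 0.0348]
tool_rot: [-3.136, 0.001, 0.724]
contact_force: [-10.6, 10.4, 21.8]
opening: 0.0003
grip_force: 11.4
```

>>> {"method": "move_arm", "body": {"motion": [[0, 0.02, 0.003, 0, 0, 0], [0, 0.05, 0.008, 0, 0, 0], [0, 0.05, -0.1, 0, 0, 0], [-0.2, -0.05, -0.7, 0, 0, 0], [-0.2, -0.05, -0.7, 0, 0, 0], [-0.2, -0.05, -0.7, 0, 0, 0]]}}

```text
time: 28.12
tool_pos: [0.4983, -0.1144, 0.1036]
tool_rot: [3.141, -0.001, 0.724]
contact_force: [0.7, -0.4, -0.6]
opening: 0.0002
grip_force: 0.0
```

```bash
python3 -c "
from jaw import *
from nut import nut
c,o=jaw();save(c,'w8.png');print(o['tool_pos'],o['contact_force'])
m=redmask(c)
for a,ce,l in blobs(m,8):
    P=onplane(c,[ce],.028)[0]; print(a,ce,P,np.arctan2(P[1]+.1361,P[0]-.545))
"
```

```text
red len [0.0529 0.0229] mouth [ 0.5463 -0.1372] yaw_w -0.855 nut in wrench -0.0016 -0.0002
jaw profile mm [-29, -28, -27, -26, -25, -24, -23, -22, -21, -20, -19, -18, -17, -16, -15, -14, -13, -12, -11, -10, -9, -8, -7, -6, -5, -4, -3, -2, -1, 0, 1, 2, 3, 4, 5, 6, 7, 8, 9, 10, 11, 12, 13, 14, 15, 16, 17, 18, 19, 20, 21, 22, 23, 24, 25, 26, 27, 28, 29, 30, 31]
[ 0.49794444 -0.11416594  0.10287903] [ 0.13226066 -0.39868277  0.24285109]
148 [381.43918919 194.38513514] [ 0.54933198 -0.12361023  0.028     ] 1.2369374768802013
2898 [191.70772947 210.01483782] [ 0.46310574 -0.04082005  0.028     ] 2.280786748362592
```

View pics/w8.png

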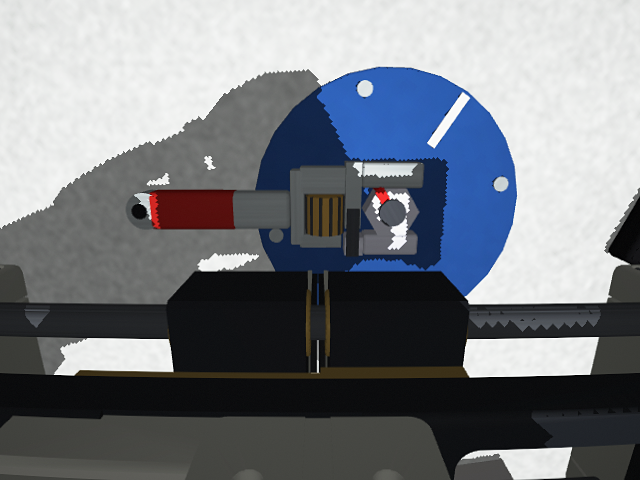

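The nut at (393,211) is snug between the jaws (worm stalled, gap 30 mm). Next I take the red grip for the turn.

```bash
python3 -c "
from h import *
print(go([.4577,-.0353,.1],2.287))"
```

```text
[ 0.221 -0.857  0.029  0.     0.    -0.498]
```

>>> {"method": "move_arm", "body": {"motion": [[0.05, -0.2, 0, 0, 0, -0.05], [0.1, -0.4, 0, 0, 0, -0.1], [0.2, -0.6, 0.02, 0, 0, -0.15], [0.22, -0.857, 0.03, 0, 0, -0.2], [0.22, -0.857, 0.03, 0, 0, -0.25], [0.22, -0.857, 0.03, 0, 0, -0.3], [0.22, -0.857, 0.03, 0, 0, -0.35], [0.22, -0.857, 0.03, 0, 0, -0.4], [0.22, -0.857, 0.03, 0, 0, -0.45], [0.22, -0.857, 0.03, 0, 0, -0.498], [0.22, -0.857, 0.03, 0, 0, -0.498], [0.22, -0.857, 0.03, 0, 0, -0.498]], "fingers": 0.4}}

```text
time: 29.68
tool_pos: [0.4576, -0.0353, 0.0998]
tool_rot: [-3.141, -0.001, 2.286]
contact_force: [0.4, -0.2, -0.7]
opening: 0.0647
grip_force: 0.0
```

```bash
python3 -c "
from w import *
print(go([.4577,-.0353,.014],2.287)); o=robot.observe(); c=cam('wrist')
for a,ce,l in blobs(redmask(c),300):
    P=onplane(c,pix(l),0.026); m,d,s=axis(P); print(m,d,np.arctan2(d[1],d[0]),s,(bydepth(c,[ce])[0]-o['tool_pos'])@rot(o)); print(o['tool_pos'],o['tool_rot'],o['opening'])
"
```

```text
[-0.     0.001  0.858  0.     0.    -0.   ]
[ 0.46074625 -0.03990438  0.026     ] [ 0.65939309 -0.75179835] -0.8507851317500263 [0.05261264 0.02285625] [-0.00550693 -0.00057725  0.07433521]
[ 0.45760219 -0.03532983  0.09983183] [-3.14096332e+00 -1.07745127e-03  2.28569776e+00] 0.06467592167338049
```

>>> {"method": "move_arm", "body": {"motion": [[0, 0, 0.4, 0, 0, 0], [0, 0, 0.7, 0, 0, 0], [0, 0, 0.86, 0, 0, 0], [0, 0, 0.86, 0, 0, 0]]}}

```text
time: 30.22
tool_pos: [0.457, -0.0352, 0.0135]
tool_rot: [-3.14, -0.002, 2.287]
contact_force: [-0.5, 0.4, -0.2]
opening: 0.0644
grip_force: 0.0
```

>>> {"method": "move_arm", "body": {"motion": [[0, 0, 0, 0, 0, 0], [0, 0, 0, 0, 0, 0], [0, 0, 0, 0, 0, 0], [0, 0, 0, 0, 0, 0], [0, 0, 0, 0, 0, 0], [0, 0, 0, 0, 0, 0], [0, 0, 0, 0, 0, 0]], "fingers": -1, "newtons": 20}}

```text
time: 31.1
tool_pos: [0.458, -0.0354, 0.0147]
tool_rot: [3.141, 0.0, 2.289]
contact_force: [-1.1, 0.2, 4.6]
opening: 0.0237
grip_force: 20.0
```

```bash
python3 -c "
from h import *
o=robot.observe(); A=rot(o); v=(o['tool_pos']-np.array([.545,-.1361,o['tool_pos'][2]]))@A; print(o['tool_pos'],o['contact_force'],v)
v=v[:2]
for t in np.arange(.11,1.11,.11):
    c,s=np.cos(t),np.sin(t); p=(np.array([[c,-s],[s,c]])@v-v)*10; print(p.round(3),round(t/np.pi,3))
"
```

```text
[ 0.45800222 -0.03538088  0.01469973] [-1.06833144  0.24434836  4.61831119] [ 1.33088014e-01  7.30699247e-04 -4.15557476e-05]
[-0.009  0.146] 0.035
[-0.034  0.29 ] 0.07
[-0.074  0.431] 0.105
[-0.13   0.566] 0.14
[-0.2    0.695] 0.175
[-0.284  0.814] 0.21
[-0.381  0.924] 0.245
[-0.489  1.023] 0.28
[-0.607  1.109] 0.315
[-0.734  1.182] 0.35
```

>>> {"method": "move_arm", "body": {"motion": [[-0.009, 0.146, 0, 0, 0, 0.035], [-0.034, 0.29, 0, 0, 0, 0.07], [-0.074, 0.431, 0, 0, 0, 0.105], [-0.13, 0.566, 0, 0, 0, 0.14], [-0.2, 0.695, 0, 0, 0, 0.175], [-0.2, 0.695, 0, 0, 0, 0.175]]}}

```text
time: 31.85
tool_pos: [0.5237, -0.004, 0.0147]
tool_rot: [3.141, -0.001, 1.738]
contact_force: [0.2, 4.9, 5.5]
opening: 0.0242
grip_force: 20.0
```

```bash
python3 -c "
from w import *
o,c=held(); A=rot(o); v=(o['tool_pos']-np.array([.545,-.1361,o['tool_pos'][2]]))@A; print(o['tool_pos'],o['tool_rot'],o['contact_force'],v)
"
```

```text
red 2425 [ 0.0093 -0.0009 -0.0108] -0.0014 0.0198 slope z [-0.0122 -0.0106] yaw [ 0.0076 -0.001 ]
red 1344 [-0.0256 -0.0009 -0.0109] -0.033 -0.0185 slope z [-0.0083 -0.0111] yaw [ 0.0051 -0.0007]
[ 0.52367327 -0.00395268  0.01467321] [ 3.14131739e+00 -9.99473000e-04  1.73779398e+00] [0.22950763 4.91515612 5.49922695] [0.13385384 0.00093578 0.00013404]
```

>>> {"method": "move_arm", "body": {"motion": [[-0.009, 0.146, 0, 0, 0, 0.035], [-0.034, 0.29, 0, 0, 0, 0.07], [-0.074, 0.431, 0, 0, 0, 0.105], [-0.13, 0.566, 0, 0, 0, 0.14], [-0.2, 0.695, 0, 0, 0, 0.175], [-0.2, 0.695, 0, 0, 0, 0.175], [-0.2, 0.695, 0, 0, 0, 0.175]]}}

```text
time: 32.78
tool_pos: [0.5958, -0.0119, 0.0146]
tool_rot: [3.141, -0.002, 1.188]
contact_force: [1.8, 5.1, 1.7]
opening: 0.0241
grip_force: 20.0
```

>>> {"method": "move_arm", "body": {"motion": [[0, 0, 0, 0, 0, 0], [0, 0, 0, 0, 0, 0], [0, 0, 0, 0, 0, 0], [0, 0, 0, 0, 0, 0], [0, 0, 0, 0, 0, 0], [0, 0, 0, 0, 0, 0]], "fingers": 0.2}}

```text
time: 33.52
tool_pos: [0.5952, -0.0129, 0.0145]
tool_rot: [3.142, -0.0, 1.189]
contact_force: [-0.1, 0.2, -0.3]
opening: 0.0551
grip_force: 0.0
```

>>> {"method": "move_arm", "body": {"motion": [[0, 0, -0.3, 0, 0, 0], [0, 0, -0.7, 0, 0, 0], [0, 0, -1.0, 0, 0, 0], [-0.2, 0, -1.0, 0, 0, 0], [-0.2, 0, -1.0, 0, 0, 0]]}}

```text
time: 34.15
tool_pos: [0.5866, -0.0327, 0.1137]
tool_rot: [-3.14, 0.001, 1.187]
contact_force: [-0.5, 0.3, -1.2]
opening: 0.0549
grip_force: 0.0
```

>>> {"method": "move_arm", "body": {"motion": [[0, 0, -0.5, 0, 0, 0], [-0.4, -0.3, -0.9, 0, 0, 0], [-0.8, -0.6, -0.9, 0, 0, 0]]}}

```text
time: 34.52
tool_pos: [0.5024, -0.084, 0.2058]
tool_rot: [3.138, -0.0, 1.19]
contact_force: [-0.5, -1.4, -1.4]
opening: 0.0549
grip_force: 0.0
```

>>> {"method": "move_arm", "body": {"motion": [[-0.5, 0, 0, 0, 0, 0], [-0.8, 0, 0, 0, 0, 0], [-0.8, 0, 0, 0, 0, 0], [-0.8, 0, 0, 0, 0, 0]]}}

```text
time: 35.02
tool_pos: [0.4723, -0.1569, 0.2036]
tool_rot: [-3.14, -0.001, 1.189]
contact_force: [-1.0, -0.7, 0.3]
opening: 0.0551
grip_force: 0.0
```

```bash
python3 -c "
from jaw import *
from nut import nut
c,o=jaw();save(c,'w9.png'); nut(c,(.545,-.1361))
for a,ce,l in blobs(redmask(c),8):
    P=onplane(c,[ce],.028)[0]; print(a,ce,P,np.arctan2(P[1]+.1361,P[0]-.545))
"
```

```text
red len [0.028  0.0241] mouth [ 0.5395 -0.1481] yaw_w -1.959 nut in wrench -0.0132 0.0006
jaw profile mm []
nut 1792 [ 0.5461 -0.132 ] circ 544.8516845703125 -135.82357788085938 29.735023498535156 mark yaw -0.199 hex yaw 0.196
line 307 [ 0.6127 -0.1266  0.01  ] [0.0378 0.0064] dir -2.994 from C 0.08
1098 [391.36612022  18.06648452] [ 0.58732428 -0.03000931  0.028     ] 1.1912003737039096
68 [399.57352941 153.61764706] [ 0.5579551  -0.13433764  0.028     ] 0.13520615777686285
```

View pics/w9.png

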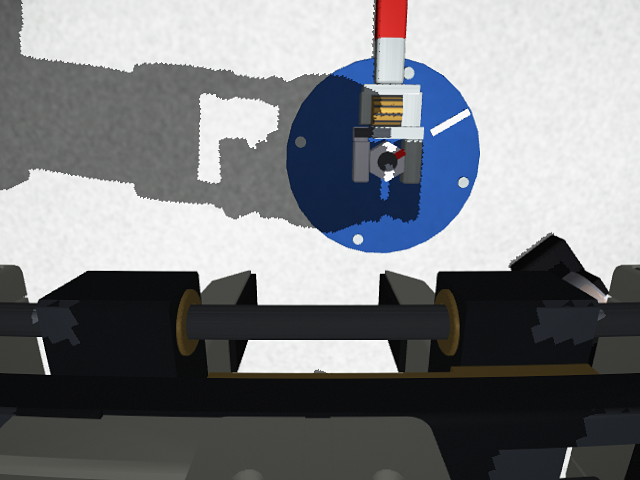

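The red mark at (400,154) points at yaw 0.135 and the white line at (450,122) lies at 0.14. The jaws are snug on the nut and the arm is clear, so I hand in.

```bash
python3 -c "
from cell import robot
print(robot.hand_in())"
```

```text
the job is handed in; nothing more can be done
None
```

The job is handed in (no verdict was returned): the wrench sits snug on the nut, and in the last picture the red mark was within about 0.01 rad of the white line; nothing showed the other things on the counter being touched.

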